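# Stop the mixer riser from rocking

### The job

The riser under the sound mixer rocks because one leg has lost its rubber foot. Slide the two plywood shims under that bare leg one after the other, stacked flat so that the whole end of the leg is over both, then press down on the plate above that leg (firmly, about 10 N) to check that it no longer rocks, and let go. Leave the riser and the other things on the desk where they are.

Things in the scene. Friction and masses are not known exactly. Their poses are not given: they have to be found in the camera images.
- riser: low loose aluminium riser, about 2 kg with the grey mixer fixed on it (centre x -20, y -30 mm; top 115 mm over the desk). Plate 220 (x) x 280 (y) mm, 6 thick, top 60 mm up; legs 20 mm across at x +-100, y +-130 mm. Three have black rubber feet 26 mm across; the +x +y leg (far left from the robot, farthest from the mixer) is bare. Origin on the desk under the plate's centre, z up
- bare_foot (a point): centre of the flat lower end of the bare leg, 20 mm across, 18 mm above the desk while the riser rests level on its three other feet, as at the start; axes as the riser's. The desk on its riser +y side is free, so shims can be slid in from there, along -y
- press_spot (a point): point on top of the plate right above the bare leg, 60 mm above the desk; axes as the riser's. With nothing under the leg, about 3 N down here tips the riser by up to 0.11 rad
- shim1_mid (a point): plain plywood shim, a flat plate 100 mm long (its x), 40 mm wide (its y), 8 mm thick (z), 25 g; this point is its centre, half-way up. Starts flat on the desk to the left of the riser. The two shims are alike; stacked they are 16 mm and leave 2 mm of play under the bare leg
- shim2_mid (a point): plain plywood shim, a flat plate 100 mm long (its x), 40 mm wide (its y), 8 mm thick (z), 25 g; this point is its centre, half-way up. Starts flat on the desk to the left of the riser. The two shims are alike; stacked they are 16 mm and leave 2 mm of play under the bare leg
- marker: white felt marker with a black cap, 120 x 14 x 14 mm, lying between the two shims; loose bystander, origin at the centre of its underside
- mouse: white computer mouse, 105 x 60 x 31 mm, between the robot-side shim and the riser; loose bystander, origin at the centre of its underside

How it is judged:
By the outcome, as a careful person would: the job done as asked, in the order asked, and still so for the second after the job is handed in, with the robot touching nothing.
It also fails if it takes over 72 s, if anything falls off the work surface, if the arm or the gripper's body presses on something with over 40 N, if the wrist force passes 120 N, or if a joint passes its speed limit or range.

### The arm

A 6-joint arm with a two-finger parallel gripper is mounted at the origin on the work surface. World frame = base frame: x ahead of the robot, y to its left, z up, the work surface at z = 0. Lengths are in mm, angles in rad, forces in N, time in s.
With the tool pointing down it reaches from about 300 to 850 mm from the base axis. Payload 5.4 kg.
Tool frame: the origin (TCP) lies midway between the tips of the shut fingers; the grasp point (between the pads) lies 19 mm behind it; z points along the fingers, y is the line along which they close (so a half turn about z gives the same grasp; the last joint's range is limited). The gripper opens to 85 mm and grips with 20 to 120 N. Pads are 22 mm wide; open, the fingers measure 114 mm over their backs; the gripper's body (76 mm by 85 mm) begins 54 mm behind the grasp point. The pads swing forward as they close: fully open they stand 13 mm farther back than shut.
Start: joints at [0.943, 0.158, 1.597, -0, 1.386, -0.21], TCP at [233.314, 525.519, 231.299] pointing down, gripper open.
Joint ranges: [-2.91, 2.91], [-0.94, 2.29], [0.18, 2.7], [-1.29, 4.43], [0.17, 2.64], [-3, 3]. Speed limits (rad/s): [2.57, 2.57, 3.14, 3.14, 3.14, 3.14].

### API

Orientations are given as a unit quaternion [w, x, y, z].
In Python, from station import * gives the robot as it stands.
- The arm moves only by the tool send_rows, never from a script. Its argument "steps" is a list of rows, each an object of numbers: "tx", "ty", "tz": the shift along the tool's x, y, z in mm; "rx", "ry", "rz": the turn, a rotation vector about the tool's x, y, z in degrees; "hand": the gripper's target within -1 to 1 (shut at 1, half-way at 0, fully open at -1). In form: [{"tx": .., "ty": .., "tz": .., "rx": .., "ry": .., "rz": .., "hand": ..}, ...]. A call has 1 to 20 rows; each row shifts and turns the commanded pose from where the row before left it, along the tool's axes as they then stand; what a row does not reach is not made up. A row lasts 1/8 s, in which the tool goes at most 62.5 mm and 10.7 degrees, less where a joint would pass 70% of its speed; a pose out of reach is approached as far as the arm can. A call with a gripper value outside its range is refused whole. The fingers move at their own pace and stop on an object; "force" is the grip in N (left out, the last holds). Time passes only in rows, so rows that do not move let the fingers close. It gives the time, the measured TCP pose, the force, the opening and the grip force at its end, in the units of the state.
- observe(): the state, without advancing time (a new reading comes with each control period).
- get_image(name): name is "side" or "top" or "wrist"; returns a dict with "frame" (480x640x3 uint8, red, green, blue), "depth" (480x640 float32, mm along the optical axis (not along the pixel's ray), 0 where there is no reading), "fx", "fy", "cx", "cy" (pixels), "k1" (the pictures are not rectified: a ray, as slopes to the right and down, at radius r is drawn at 1 + k1 r^2 times it, then the intrinsics apply), "rvec" (rotation vector, rad) and "tvec" (3), from world to camera coordinates, as OpenCV has them. Camera axes: x right, y down, z forward; pixel columns grow to the right and rows downward; lengths in mm; the calibration is good to about 2 mm. A picture is of the moment at which its call begins.
- finish_job(): hands the job in; it is judged then, once.
The state is a dict: "clock": time; "joint_positions": joint angles; "qvel": joint speeds; "joint_torque": joint torques, N m; "position": TCP position; "tool_rot": TCP orientation; "force": force on the tool from outside, world axes, zero at the start; "moment": the same for the moment, N m; "opening": finger opening in mm; "finger_force": force on a finger pad.
Only numpy, scipy, OpenCV 4.12 (cv2) and the standard library are available. Lean on these libraries where they do the work, as an engineer would, in place of code of your own. Each camera call takes 0.05 s, during which the arm holds its last target. There are 200 camera calls.

## Working session

There is one attempt and no reset: what is moved stays moved. The work goes in short steps, Python scripts to look and compute and a tool call to move; the robot and the scene stay as the last step left them, time stands still between calls to the robot, and variables do not carry over. Pictures are saved under pics/ and viewed, at most 10 in all, crops included, and the job is handed in when it is done.

Besides the shell and the picture viewer there is one more tool, called after "Call:" in YAML: its name, and indented under it one key for each argument. send_rows: Moves the arm, as the interface text tells. Its arguments: {"type":"object","properties":{"steps":{"type":"array"},"force":{"type":"number"}},"required":["steps"]}

```bash
ls; mkdir -p pics
python3 - <<'E'
from station import *
import cv2
print(observe())
for n in ("top","side"):
    d=get_image(n); cv2.imwrite(f"pics/{n}0.png",d["frame"][:,:,::-1])
    print(n,{k:v for k,v in d.items() if k not in("frame","depth")})
E
```

```text
pics
{'clock': 0.0, 'joint_positions': array([ 9.42913960e-01,  1.59071219e-01,  1.59828022e+00,  1.30677024e-05,
        1.38618572e+00, -2.10096743e-01]), 'qvel': array([ 5.14505823e-04, -1.19714827e-03,  4.02942389e-04, -3.19697215e-04,
       -1.38612615e-03, -8.46169113e-05]), 'joint_torque': array([ 8.36032414e-04, -3.95974767e+01, -3.31440318e+01, -2.35442812e-06,
        8.09741439e-03, -2.94605820e-05]), 'position': array([232.94267324, 525.02763141, 230.2804119 ]), 'tool_rot': array([-4.01416490e-04,  2.07377990e-01,  9.78260407e-01, -8.85543734e-04]), 'force': array([-0.01419146, -1.18487449, -0.47842595]), 'moment': array([ 0.00075368,  0.03456804, -0.01247331]), 'finger_force': 0.0, 'opening': 85.12734207685614}
top {'fx': 489.0030290166793, 'fy': 489.0030290166793, 'cx': 314.69716565693886, 'cy': 241.19701058867452, 'k1': -0.055103998701771975, 'rvec': array([ 2.17739402, -2.21616172,  0.0505368 ]), 'tvec': array([110.87543898, 516.48371349, 805.59773711])}
side {'fx': 507.9046003751865, 'fy': 507.9046003751865, 'cx': 309.53698430633125, 'cy': 245.6059230418353, 'k1': 0.018773940961254575, 'rvec': array([ 0.55376587, -2.79162645,  0.9721592 ]), 'tvec': array([498.67956835, 119.49807751, 728.08547902])}
```

View pics/top0.png

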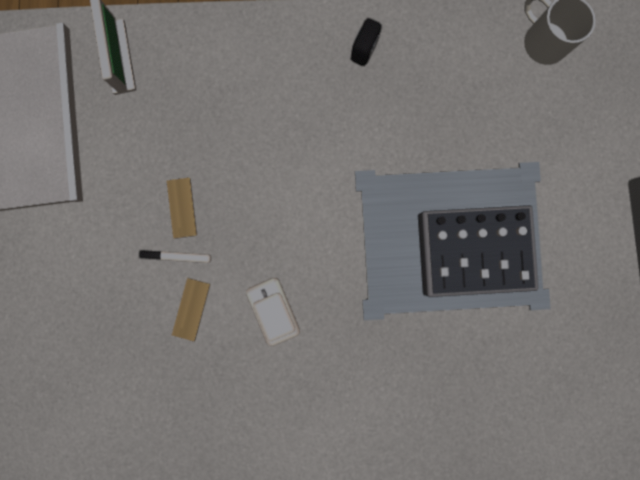

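View pics/side0.png

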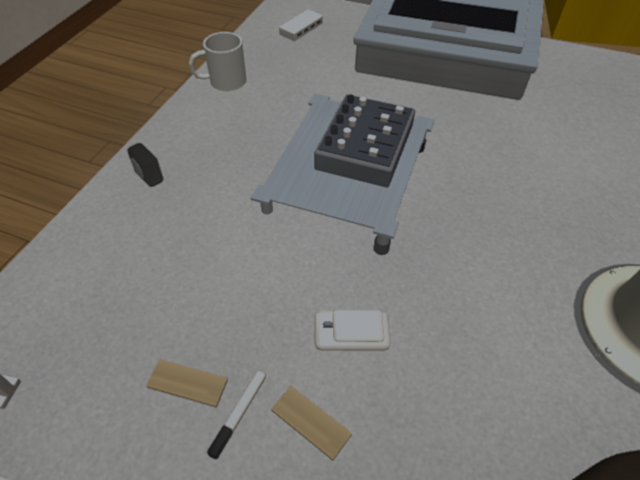

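The top view shows the wood shims at about (182,208) and (191,310), the marker at (175,256), the mouse at (272,312) and the riser with its bare-leg corner tab at (365,180). The side view shows the bare leg end at about (266,207) and the shims at (187,383) and (311,422).

```bash
cat > h.py <<'E'
from station import *
import numpy as np, cv2
from scipy.spatial.transform import Rotation as R
def cam(d): return R.from_rotvec(d["rvec"]).as_matrix(), np.array(d["tvec"])
def slopes(d,uv):
    K=np.array([[d["fx"],0,d["cx"]],[0,d["fy"],d["cy"]],[0,0,1]])
    return cv2.undistortPoints(np.float64(uv).reshape(-1,1,2),K,np.array([d["k1"],0,0,0]))[:,0]
def rays(d,uv):
    M,t=cam(d); s=slopes(d,uv); r=np.c_[s,np.ones(len(s))]@M
    return -M.T@t, r
def onplane(d,uv,z):
    c,r=rays(d,uv); return c+r*((z-c[2])/r[:,2])[:,None]
def tri(d1,p1,d2,p2):
    c1,r1=rays(d1,p1);c2,r2=rays(d2,p2);out=[]
    for a,b in zip(r1,r2):
        A=np.c_[a,-b]; s=np.linalg.lstsq(A,c2-c1,rcond=None)[0]
        out.append(np.r_[(c1+a*s[0]+c2+b*s[1])/2,np.linalg.norm(c1+a*s[0]-c2-b*s[1])])
    return np.array(out)
def cloud(d):
    v,u=np.nonzero(d["depth"]>0); z=d["depth"][v,u]
    M,t=cam(d); s=slopes(d,np.c_[u,v]); P=(np.c_[s,np.ones(len(s))]*z[:,None]-t)@M
    return P,np.c_[u,v]
def proj(d,P):
    M,t=cam(d);q=np.atleast_2d(P)@M.T+t;s=q[:,:2]/q[:,2:];r2=(s**2).sum(1,keepdims=True)
    return s*(1+d["k1"]*r2)*d["fx"]+[d["cx"],d["cy"]]
def wood(d,z,minA=300):
    hsv=cv2.cvtColor(d["frame"],cv2.COLOR_RGB2HSV)
    m=cv2.inRange(hsv,(8,70,50),(25,255,255))
    out=[]
    for c in cv2.findContours(m,cv2.RETR_EXTERNAL,cv2.CHAIN_APPROX_NONE)[0]:
        if cv2.contourArea(c)<minA: continue
        p=onplane(d,c[:,0].astype(float),z)
        r=cv2.minAreaRect(np.float32(p[:,:2])); 
        if max(r[1])<130: out.append((np.round(r[0],1),np.round(r[1],1),round(r[2],1)))
    return out
E
python3 - <<'E'
from h import *
T=get_image("top");S=get_image("side")
for d in(T,S): print(wood(d,8))
P,_=cloud(T)
m=(P[:,2]>50)&(P[:,2]<70)&(P[:,1]<250)&(abs(P[:,0]-500)<300)
print(m.sum(),P[m].mean(0),cv2.minAreaRect(np.float32(P[m,:2])), np.median(P[m,2]))
b=(P[:,2]>70)&(P[:,2]<130)
print(P[b].mean(0))
# corner / leg triangulation: plate corners & foot bottom
print("corners z60 top",onplane(T,[[356,171],[539,163],[549,309],[364,318]],60).round(1).tolist())
print("side z60",onplane(S,[[254,198],[397,236]],60).round(1).tolist())
print("leg bottom side z18",onplane(S,[[266,213]],18))
for (n,z0,z1) in(("mouse",15,40),):
    g=(P[:,2]>z0)&(P[:,2]<z1)&(P[:,1]>150)
    print(n,cv2.minAreaRect(np.float32(P[g,:2])))
print("marker",onplane(T,[[140,254],[209,259]],7))
for n,d in(("t",T),("s",S)):
    pass
f=T["frame"][150:350,100:400];cv2.imwrite("pics/c1.png",cv2.resize(f,(800,533),interpolation=cv2.INTER_CUBIC)[:,:,::-1])
f=S["frame"][170:470,140:400];cv2.imwrite("pics/c2.png",cv2.resize(f,None,fx=2,fy=2,interpolation=cv2.INTER_CUBIC)[:,:,::-1])
E
```

```text
[(array([408.1, 312.5]), array([39.7, 98.9]), 74.1), (array([579.8, 327.1]), array([98.7, 39.7]), 6.6)]
[(array([408.1, 314.2]), array([39.4, 98.6]), 74.0), (array([579.5, 328.9]), array([99.1, 39.9]), 6.6)]
15074 [525.39483344 -87.50342653  60.19628198] ((514.509521484375, -116.99221801757812), (236.4113006591797, 298.9775695800781), 2.1752617359161377) 60.183600784008405
[ 558.29399577 -107.57674364   98.82464809]
corners z60 top [[626.5, 34.2, 60.0], [635.5, -261.0, 60.0], [401.9, -267.9, 60.0], [394.3, 26.6, 60.0]]
side z60 [[620.6, 36.2, 60.0], [387.3, 25.5, 60.0]]
leg bottom side z18 [[608.18736892  24.83157805  18.        ]]
mouse ((595.851318359375, 448.6760559082031), (714.3323364257812, 340.91632080078125), 31.22718048095703)
marker [[502.13058657 398.11740997   7.        ]
 [491.72344638 280.41961429   7.        ]]
```

The crops were not needed: both views agree on the shims, assuming tops at z = 8. Next I check the shim and riser heights by triangulation and plan the first approach.

```bash
cat >> h.py <<'E'
def state():
    s=observe(); q=s["tool_rot"]; M=R.from_quat([q[1],q[2],q[3],q[0]]).as_matrix()
    th=np.degrees(np.arctan2(M[1,1],M[0,1]))
    print("t",round(s["clock"],2),"pos",s["position"].round(1),"th",th.round(2),"zaxis",M[:,2].round(4),"F",s["force"].round(1),"open",round(s["opening"],1),"ff",round(s["finger_force"],1))
    return s,M,th
def to(x,y,z,th=None):
    "shift in present tool axes, and rz to do after"
    s,M,t=state(); print("tool shift",(M.T@(np.array([x,y,z])-s["position"])).round(1),"rz",None if th is None else round(-(th-t),2))
E
python3 - <<'E'
from h import *
T=get_image("top");S=get_image("side")
def corners(d,z=8):
    hsv=cv2.cvtColor(d["frame"],cv2.COLOR_RGB2HSV);m=cv2.inRange(hsv,(8,70,50),(25,255,255));o=[]
    for c in cv2.findContours(m,cv2.RETR_EXTERNAL,cv2.CHAIN_APPROX_NONE)[0]:
        p=onplane(d,c[:,0].astype(float),z)
        r=cv2.minAreaRect(np.float32(p[:,:2]))
        if cv2.contourArea(c)>300 and max(r[1])<130: o.append(proj(d,np.r_[r[0],z])[0])
    return o
print(tri(T,corners(T),S,corners(S)).round(1))
print("plate corners",tri(T,[[356,171],[364,318]],S,[[254,198],[397,236]]).round(1))
to(545,324,120,96.6)
E
```

```text
[[4.081e+02 3.133e+02 5.500e+00 8.000e-01]
 [5.805e+02 3.280e+02 5.000e+00 4.000e-01]]
plate corners [[625.3  32.9  55.2   4.6]
 [390.8  25.4  58.2   7. ]]
t 0.3 pos [233.2 525.4 231. ] th 66.07 zaxis [-4.e-04 -5.e-04 -1.e+00] F [-0.3 -0.4 -0.4] open 85.5 ff 0.0
tool shift [-366.7  -57.5  111. ] rz -30.53
```

Call:
send_rows:
  steps:
    - {"tx": -37, "ty": -5.7, "tz": 11, "hand": -1}
    - {"tx": -37, "ty": -5.7, "tz": 11, "hand": -1}
    - {"tx": -37, "ty": -5.7, "tz": 11, "hand": -1}
    - {"tx": -37, "ty": -5.7, "tz": 11, "hand": -1}
    - {"tx": -37, "ty": -5.7, "tz": 11, "hand": -1}
    - {"tx": -37, "ty": -5.7, "tz": 11, "hand": -1}
    - {"tx": -37, "ty": -5.7, "tz": 11, "hand": -1}
    - {"tx": -37, "ty": -5.7, "tz": 11, "hand": -1}
    - {"tx": -37, "ty": -5.7, "tz": 11, "hand": -1}
    - {"tx": -37, "ty": -5.7, "tz": 11, "hand": -1}
    - {"rz": -7.6}
    - {"rz": -7.6}
    - {"rz": -7.6}
    - {"rz": -7.6}
    - {}
  force: 40

```text
invalid input
```

Call:
send_rows:
  steps:
    - {"tx": -37, "ty": -5.7, "tz": 11, "rx": 0, "ry": 0, "rz": 0, "hand": -1}
    - {"tx": -37, "ty": -5.7, "tz": 11, "rx": 0, "ry": 0, "rz": 0, "hand": -1}
    - {"tx": -37, "ty": -5.7, "tz": 11, "rx": 0, "ry": 0, "rz": 0, "hand": -1}
    - {"tx": -37, "ty": -5.7, "tz": 11, "rx": 0, "ry": 0, "rz": 0, "hand": -1}
    - {"tx": -37, "ty": -5.7, "tz": 11, "rx": 0, "ry": 0, "rz": 0, "hand": -1}
    - {"tx": -37, "ty": -5.7, "tz": 11, "rx": 0, "ry": 0, "rz": 0, "hand": -1}
    - {"tx": -37, "ty": -5.7, "tz": 11, "rx": 0, "ry": 0, "rz": 0, "hand": -1}
    - {"tx": -37, "ty": -5.7, "tz": 11, "rx": 0, "ry": 0, "rz": 0, "hand": -1}
    - {"tx": -37, "ty": -5.7, "tz": 11, "rx": 0, "ry": 0, "rz": 0, "hand": -1}
    - {"tx": -37, "ty": -5.7, "tz": 11, "rx": 0, "ry": 0, "rz": 0, "hand": -1}
    - {"tx": 0, "ty": 0, "tz": 0, "rx": 0, "ry": 0, "rz": -7.6, "hand": -1}
    - {"tx": 0, "ty": 0, "tz": 0, "rx": 0, "ry": 0, "rz": -7.6, "hand": -1}
    - {"tx": 0, "ty": 0, "tz": 0, "rx": 0, "ry": 0, "rz": -7.6, "hand": -1}
    - {"tx": 0, "ty": 0, "tz": 0, "rx": 0, "ry": 0, "rz": -7.7, "hand": -1}
    - {"tx": 0, "ty": 0, "tz": 0, "rx": 0, "ry": 0, "rz": 0, "hand": -1}
  force: 40

```text
clock: 2.17
position: [548.3, 323.3, 121.1]
tool_rot: [-0.0, -0.057, 0.998, -0.0]
force: [-0.2, 0.1, -0.2]
opening: 85.0
finger_force: 0.0
```

Run:
```python
from h import *
d=get_image("wrist");cv2.imwrite("pics/w1.png",d["frame"][:,:,::-1])
print(wood(d,8)); to(545,324,40,96.6)
```

```text
[(array([579.5, 329.4]), array([100.1,  39.9]), 6.5), (array([423. , 310.5]), array([39.8, 68.9]), 74.1)]
t 2.23 pos [548.3 323.3 121.2] th 96.42 zaxis [-2.e-04 -0.e+00 -1.e+00] F [ 0.3  0.1 -0.8] open 85.2 ff 0.0
tool shift [ 3.2  1.1 81.2] rz -0.18
```

View pics/w1.png

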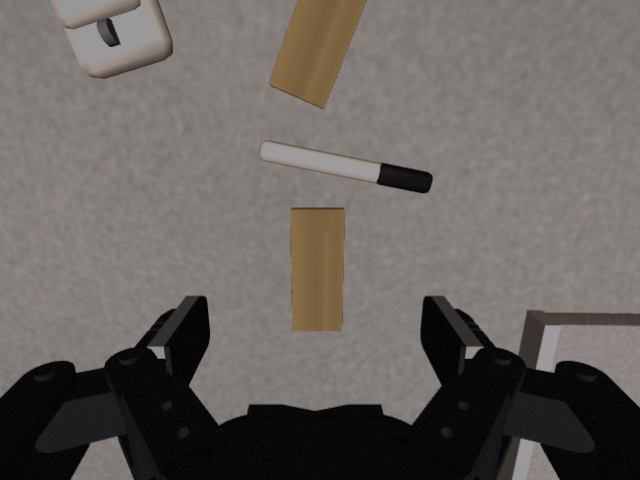

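The wrist view shows shim 1 centred at (317,270) between the fingers, the marker at (345,167) and the other shim at (318,50). The path down is clear, so I go to the grasp.

Call:
send_rows:
  steps:
    - {"tx": 3.3, "ty": 2.5, "tz": 20, "rx": 0, "ry": 0, "rz": 0, "hand": -1}
    - {"tx": 0, "ty": 0, "tz": 25, "rx": 0, "ry": 0, "rz": 0, "hand": -1}
    - {"tx": 0, "ty": 0, "tz": 25, "rx": 0, "ry": 0, "rz": 0, "hand": -0.5}
    - {"tx": 0, "ty": 0, "tz": 20, "rx": 0, "ry": 0, "rz": 0, "hand": -0.4}
    - {"tx": 0, "ty": 0, "tz": 15, "rx": 0, "ry": 0, "rz": 0, "hand": -0.4}
    - {"tx": 0, "ty": 0, "tz": 10, "rx": 0, "ry": 0, "rz": 0, "hand": -0.4}
    - {"tx": 0, "ty": 0, "tz": 0, "rx": 0, "ry": 0, "rz": 0, "hand": -0.4}
    - {"tx": 0, "ty": 0, "tz": 0, "rx": 0, "ry": 0, "rz": 0, "hand": -0.4}

```text
clock: 3.22
position: [545.5, 325.7, 7.2]
tool_rot: [0.001, -0.057, 0.998, 0.0]
force: [-0.9, -0.6, 1.0]
opening: 60.1
finger_force: 0.0
```

Run:
```python
from h import *
to(544.7,325.4,1,96.6)
```

```text
t 3.23 pos [545.5 325.7   7.2] th 96.56 zaxis [ 1.5e-03  5.0e-04 -1.0e+00] F [-0.9 -0.6  1. ] open 60.1 ff 0.0
tool shift [ 0.9 -0.2  6.2] rz -0.04
```

Call:
send_rows:
  steps:
    - {"tx": 0.8, "ty": 0, "tz": 3, "rx": 0, "ry": 0, "rz": 0, "hand": -0.2}
    - {"tx": 0, "ty": 0, "tz": 3, "rx": 0, "ry": 0, "rz": 0, "hand": -0.1}
    - {"tx": 0, "ty": 0, "tz": 0, "rx": 0, "ry": 0, "rz": 0, "hand": 0.6}
    - {"tx": 0, "ty": 0, "tz": 0, "rx": 0, "ry": 0, "rz": 0, "hand": 0.6}
    - {"tx": 0, "ty": 0, "tz": 0, "rx": 0, "ry": 0, "rz": 0, "hand": 0.6}
    - {"tx": 0, "ty": 0, "tz": 0, "rx": 0, "ry": 0, "rz": 0, "hand": 0.6}
    - {"tx": 0, "ty": 0, "tz": 0, "rx": 0, "ry": 0, "rz": 0, "hand": 0.6}
    - {"tx": 0, "ty": 0, "tz": 0, "rx": 0, "ry": 0, "rz": 0, "hand": 0.6}

```text
clock: 4.22
position: [544.0, 325.3, 0.3]
tool_rot: [-0.0, -0.057, 0.998, -0.0]
force: [-0.6, 0.4, -0.1]
opening: 38.5
finger_force: 40.2
```

Run:
```python
from h import *
# riser pose & targets
c=np.array([514.5,-117.]);a=np.radians(1.95);Rz=np.array([[np.cos(a),-np.sin(a)],[np.sin(a),np.cos(a)]])
print("leg",c+Rz@[100,130])
for dy in(60,150): print(dy,c+Rz@[100,130+dy])
to(*(c+Rz@[100,280]),80,1.95)
```

```text
leg [610.01853464  16.32745231]
60 [607.97689361  76.29270644]
150 [604.91443206 166.24058762]
t 4.22 pos [5.440e+02 3.253e+02 3.000e-01] th 96.56 zaxis [-1.e-04 -0.e+00 -1.e+00] F [-0.6  0.4 -0.1] open 38.5 ff 40.2
tool shift [ -42.4 -165.   -79.8] rz 94.61
```

Call:
send_rows:
  steps:
    - {"tx": 0, "ty": 0, "tz": -10, "rx": 0, "ry": 0, "rz": 0, "hand": 0.6}
    - {"tx": 0, "ty": 0, "tz": -25, "rx": 0, "ry": 0, "rz": 0, "hand": 0.6}
    - {"tx": 0, "ty": 0, "tz": -25, "rx": 0, "ry": 0, "rz": 0, "hand": 0.6}
    - {"tx": -6, "ty": -25, "tz": -20, "rx": 0, "ry": 0, "rz": 0, "hand": 0.6}
    - {"tx": -9, "ty": -35, "tz": 0, "rx": 0, "ry": 0, "rz": 0, "hand": 0.6}
    - {"tx": -9, "ty": -35, "tz": 0, "rx": 0, "ry": 0, "rz": 0, "hand": 0.6}
    - {"tx": -9, "ty": -35, "tz": 0, "rx": 0, "ry": 0, "rz": 0, "hand": 0.6}
    - {"tx": -9, "ty": -35, "tz": 0, "rx": 0, "ry": 0, "rz": 0, "hand": 0.6}
    - {"tx": 0, "ty": 0, "tz": 0, "rx": 0, "ry": 0, "rz": 9.4, "hand": 0.6}
    - {"tx": 0, "ty": 0, "tz": 0, "rx": 0, "ry": 0, "rz": 9.5, "hand": 0.6}
    - {"tx": 0, "ty": 0, "tz": 0, "rx": 0, "ry": 0, "rz": 9.5, "hand": 0.6}
    - {"tx": 0, "ty": 0, "tz": 0, "rx": 0, "ry": 0, "rz": 9.5, "hand": 0.6}
    - {"tx": 0, "ty": 0, "tz": 0, "rx": 0, "ry": 0, "rz": 9.5, "hand": 0.6}
    - {"tx": 0, "ty": 0, "tz": 0, "rx": 0, "ry": 0, "rz": 9.5, "hand": 0.6}
    - {"tx": 0, "ty": 0, "tz": 0, "rx": 0, "ry": 0, "rz": 9.5, "hand": 0.6}
    - {"tx": 0, "ty": 0, "tz": 0, "rx": 0, "ry": 0, "rz": 9.5, "hand": 0.6}
    - {"tx": 0, "ty": 0, "tz": 0, "rx": 0, "ry": 0, "rz": 9.4, "hand": 0.6}
    - {"tx": 0, "ty": 0, "tz": 0, "rx": 0, "ry": 0, "rz": 9.4, "hand": 0.6}
    - {"tx": 0, "ty": 0, "tz": 0, "rx": 0, "ry": 0, "rz": 0, "hand": 0.6}
    - {"tx": 0, "ty": 0, "tz": 0, "rx": 0, "ry": 0, "rz": 0, "hand": 0.6}

```text
clock: 6.72
position: [604.7, 166.2, 80.7]
tool_rot: [0.0, 0.695, 0.719, 0.0]
force: [-0.5, 0.4, 0.5]
opening: 38.4
finger_force: 40.2
```

Run:
```python
from h import *
d=get_image("wrist");cv2.imwrite("pics/w2.png",d["frame"][:,:,::-1])
print(wood(d,84)); 
P,uv=cloud(d)
m=(P[:,2]>54)&(P[:,2]<66)&(P[:,1]<60)
print("plate front max y",np.percentile(P[m,1],99.5) if m.any() else 0, P[m].max(0) if m.any() else 0)
to(604.9,166.2,20,1.95)
```

```text
[(array([604.3, 145.8]), array([41.2, 67.9]), 1.5), (array([500.5, 274. ]), array([12.2, 15.7]), 74.4)]
plate front max y 0 0
t 6.78 pos [604.7 166.2  80.6] th 1.99 zaxis [ 4.e-04  1.e-04 -1.e+00] F [-0.3  0.8  0.1] open 38.4 ff 40.2
tool shift [-0.   0.2 60.6] rz 0.04
```

View pics/w2.png

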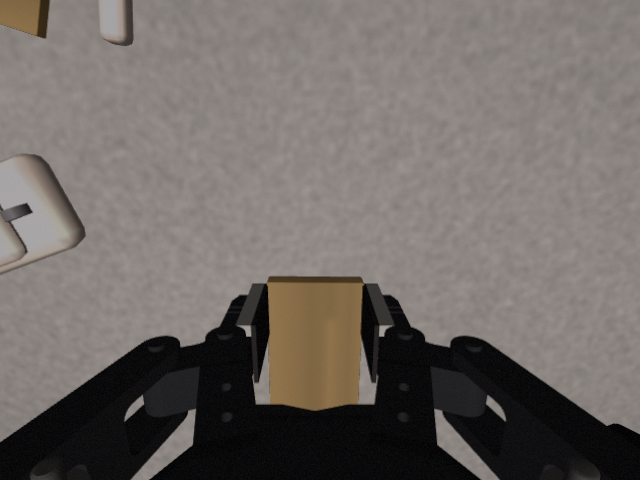

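The shim is held straight, with its rear edge at row 277, and the mouse is clear on the left. I lower it to about 3 mm above the desk and slide in part way.

Call:
send_rows:
  steps:
    - {"tx": 0, "ty": 0, "tz": 25, "rx": 0, "ry": 0, "rz": 0, "hand": 0.6}
    - {"tx": 0, "ty": 0, "tz": 25, "rx": 0, "ry": 0, "rz": 0, "hand": 0.6}
    - {"tx": 0, "ty": 0, "tz": 15, "rx": 0, "ry": 0, "rz": 0, "hand": 0.6}
    - {"tx": 0, "ty": 0, "tz": 12, "rx": 0, "ry": 0, "rz": 0, "hand": 0.6}
    - {"tx": -15, "ty": 0, "tz": 0, "rx": 0, "ry": 0, "rz": 0, "hand": 0.6}
    - {"tx": -15, "ty": 0, "tz": 0, "rx": 0, "ry": 0, "rz": 0, "hand": 0.6}
    - {"tx": -10, "ty": 0, "tz": 0, "rx": 0, "ry": 0, "rz": 0, "hand": 0.6}
    - {"tx": 0, "ty": 0, "tz": 0, "rx": 0, "ry": 0, "rz": 0, "hand": 0.6}

```text
clock: 7.78
position: [606.5, 125.1, 4.0]
tool_rot: [0.0, 0.696, 0.718, 0.0]
force: [1.0, 0.5, -0.8]
opening: 38.4
finger_force: 40.3
```

Run:
```python
from h import *
S=get_image("side");T=get_image("top")
a=S["frame"][130:280,180:420];b=T["frame"][130:280,220:460]
cv2.imwrite("pics/m1.png",np.hstack([cv2.resize(x,(400,250),interpolation=cv2.INTER_CUBIC) for x in(a,b)])[:,:,::-1])
c=np.array([514.5,-117.]);al=np.radians(1.95)
state()
print("leg end proj side",proj(S,[610,16.3,18]),proj(S,[610,26.3,18]))
```

```text
t 7.88 pos [606.1 126.1   3.7] th 1.84 zaxis [ 6.e-04  2.e-04 -1.e+00] F [-1.   0.2 -0.6] open 38.8 ff 40.3
leg end proj side [[267.22358407 209.19992019]] [[264.63711911 213.29942198]]
```

View pics/m1.png

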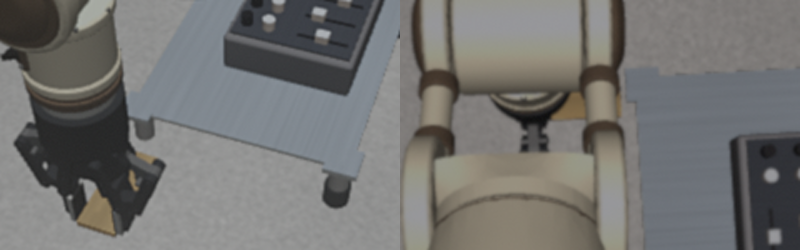

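The bare leg's end in the side view is at about (267,208), which matches the predicted (267,209), and the shim is lined up with it. I slide it in, lower, release and back off.

Call:
send_rows:
  steps:
    - {"tx": -13, "ty": 0, "tz": 0, "rx": 0, "ry": 0, "rz": 0, "hand": 0.6}
    - {"tx": -13, "ty": 0, "tz": 0, "rx": 0, "ry": 0, "rz": 0, "hand": 0.6}
    - {"tx": -13, "ty": 0, "tz": 0, "rx": 0, "ry": 0, "rz": 0, "hand": 0.6}
    - {"tx": -10, "ty": 0, "tz": 0, "rx": 0, "ry": 0, "rz": 0, "hand": 0.6}
    - {"tx": 0, "ty": 0, "tz": 1.5, "rx": 0, "ry": 0, "rz": 0, "hand": 0.6}
    - {"tx": 0, "ty": 0, "tz": 1.5, "rx": 0, "ry": 0, "rz": 0, "hand": 0.6}
    - {"tx": 0, "ty": 0, "tz": 0, "rx": 0, "ry": 0, "rz": 0, "hand": 0.6}
    - {"tx": 0, "ty": 0, "tz": 0, "rx": 0, "ry": 0, "rz": 0, "hand": 0.6}

```text
clock: 8.88
position: [607.4, 77.6, 0.3]
tool_rot: [-0.0, 0.695, 0.719, 0.0]
force: [0.3, 0.3, -0.4]
opening: 38.5
finger_force: 40.3
```

Call:
send_rows:
  steps:
    - {"tx": 0, "ty": 0, "tz": 0, "rx": 0, "ry": 0, "rz": 0, "hand": -0.2}
    - {"tx": 0, "ty": 0, "tz": 0, "rx": 0, "ry": 0, "rz": 0, "hand": -0.4}
    - {"tx": 0, "ty": 0, "tz": 0, "rx": 0, "ry": 0, "rz": 0, "hand": -0.4}
    - {"tx": 0, "ty": 0, "tz": 0, "rx": 0, "ry": 0, "rz": 0, "hand": -0.4}
    - {"tx": 0, "ty": 0, "tz": 0, "rx": 0, "ry": 0, "rz": 0, "hand": -0.4}

```text
clock: 9.5
position: [607.5, 77.2, 0.3]
tool_rot: [-0.0, 0.696, 0.718, 0.0]
force: [-0.2, -0.6, 0.1]
opening: 60.0
finger_force: 0.0
```

Run:
```python
from h import *
d=get_image("wrist"); print(wood(d,8)); to(374.4,323,100,74.1)
```

```text
[(array([606.7,  60. ]), array([39.8, 66.2]), 1.3)]
t 9.55 pos [6.075e+02 7.720e+01 3.000e-01] th 1.86 zaxis [-0. -0. -1.] F [ 0.2  0.3 -0.4] open 59.6 ff 0.0
tool shift [ 253.2 -225.   -99.7] rz -72.24
```

Call:
send_rows:
  steps:
    - {"tx": 0, "ty": 0, "tz": -15, "rx": 0, "ry": 0, "rz": 0, "hand": -0.4}
    - {"tx": 15, "ty": 0, "tz": -30, "rx": 0, "ry": 0, "rz": 0, "hand": -0.4}
    - {"tx": 24, "ty": 0, "tz": -30, "rx": 0, "ry": 0, "rz": 0, "hand": -0.8}
    - {"tx": 30, "ty": -30, "tz": -25, "rx": 0, "ry": 0, "rz": 0, "hand": -0.8}
    - {"tx": 30, "ty": -33, "tz": 0, "rx": 0, "ry": 0, "rz": 0, "hand": -0.8}
    - {"tx": 30, "ty": -32, "tz": 0, "rx": 0, "ry": 0, "rz": 0, "hand": -0.8}
    - {"tx": 30, "ty": -32, "tz": 0, "rx": 0, "ry": 0, "rz": 0, "hand": -0.8}
    - {"tx": 30, "ty": -32, "tz": 0, "rx": 0, "ry": 0, "rz": 0, "hand": -0.8}
    - {"tx": 32, "ty": -33, "tz": 0, "rx": 0, "ry": 0, "rz": 0, "hand": -0.8}
    - {"tx": 32, "ty": -33, "tz": 0, "rx": 0, "ry": 0, "rz": 0, "hand": -0.8}
    - {"tx": 0, "ty": 0, "tz": 0, "rx": 0, "ry": 0, "rz": -9, "hand": -0.8}
    - {"tx": 0, "ty": 0, "tz": 0, "rx": 0, "ry": 0, "rz": -9, "hand": -0.8}
    - {"tx": 0, "ty": 0, "tz": 0, "rx": 0, "ry": 0, "rz": -9, "hand": -0.8}
    - {"tx": 0, "ty": 0, "tz": 0, "rx": 0, "ry": 0, "rz": -9, "hand": -0.8}
    - {"tx": 0, "ty": 0, "tz": 0, "rx": 0, "ry": 0, "rz": -9, "hand": -0.8}
    - {"tx": 0, "ty": 0, "tz": 0, "rx": 0, "ry": 0, "rz": -9, "hand": -0.8}
    - {"tx": 0, "ty": 0, "tz": 0, "rx": 0, "ry": 0, "rz": -9, "hand": -0.8}
    - {"tx": 0, "ty": 0, "tz": 0, "rx": 0, "ry": 0, "rz": -9.2, "hand": -0.8}
    - {"tx": 0, "ty": 0, "tz": 0, "rx": 0, "ry": 0, "rz": 0, "hand": -0.8}

```text
clock: 11.92
position: [374.8, 323.0, 101.3]
tool_rot: [0.001, 0.139, 0.99, 0.0]
force: [0.3, 0.1, -0.3]
opening: 76.9
finger_force: 0.0
```

Run:
```python
from h import *
d=get_image("wrist"); w=wood(d,8); print(w)
T=get_image("top");print("top",wood(T,8));S=get_image("side");print(wood(S,8,100))
for x in w:
    if 95<max(x[1])<105:
        a=np.radians(x[2]-90); g=x[0]-35*np.array([np.cos(a),np.sin(a)]); print(g); to(g[0],g[1],7.2,x[2])
```

```text
[(array([407.2, 315. ]), array([39.9, 99.9]), 74.1)]
top [(array([141.9, 408.7]), array([25.4, 45.4]), 19.8), (array([315.2, 446.7]), array([103.3,  16.8]), 28.3), (array([407.7, 312.5]), array([39.6, 99.2]), 74.0), (array([606.3,  55.5]), array([39.4, 65.7]), 1.5)]
[(array([376.5, 323.3]), array([39.4, 32.7]), 74.1), (array([443.4, 304.2]), array([39.1, 25. ]), 74.3), (array([ 188.5, -101.9]), array([43.3, 90.5]), 25.9), (array([606.1,  42.1]), array([ 39.1, 100.2]), 1.5), (array([ 333.4, -388.2]), array([ 42.1, 102.6]), 23.4)]
[373.53905417 324.58857265]
t 12.07 pos [374.6 322.9 100.8] th 73.93 zaxis [ 7.e-04  4.e-04 -1.e+00] F [0.2 0.7 0.2] open 76.7 ff 0.0
tool shift [ 1.5  1.3 93.6] rz -0.17
```

Call:
send_rows:
  steps:
    - {"tx": 1.5, "ty": 1.3, "tz": 25, "rx": 0, "ry": 0, "rz": 0, "hand": -0.4}
    - {"tx": 0, "ty": 0, "tz": 25, "rx": 0, "ry": 0, "rz": 0, "hand": -0.4}
    - {"tx": 0, "ty": 0, "tz": 25, "rx": 0, "ry": 0, "rz": 0, "hand": -0.4}
    - {"tx": 0, "ty": 0, "tz": 15, "rx": 0, "ry": 0, "rz": 0, "hand": -0.4}
    - {"tx": 0, "ty": 0, "tz": 5, "rx": 0, "ry": 0, "rz": 0, "hand": -0.4}
    - {"tx": 0, "ty": 0, "tz": 5, "rx": 0, "ry": 0, "rz": 0, "hand": -0.4}
    - {"tx": 0, "ty": 0, "tz": 0, "rx": 0, "ry": 0, "rz": 0, "hand": -0.2}
    - {"tx": 0, "ty": 0, "tz": 0, "rx": 0, "ry": 0, "rz": 0, "hand": -0.1}
    - {"tx": 0, "ty": 0, "tz": 0, "rx": 0, "ry": 0, "rz": 0, "hand": 0.6}
    - {"tx": 0, "ty": 0, "tz": 0, "rx": 0, "ry": 0, "rz": 0, "hand": 0.6}
    - {"tx": 0, "ty": 0, "tz": 0, "rx": 0, "ry": 0, "rz": 0, "hand": 0.6}
    - {"tx": 0, "ty": 0, "tz": 0, "rx": 0, "ry": 0, "rz": 0, "hand": 0.6}
    - {"tx": 0, "ty": 0, "tz": 0, "rx": 0, "ry": 0, "rz": 0, "hand": 0.6}

```text
clock: 13.7
position: [374.0, 324.8, 1.1]
tool_rot: [0.001, 0.139, 0.99, 0.0]
force: [-0.6, 0.3, 6.3]
opening: 38.5
finger_force: 40.7
```

Run:
```python
from h import *
z=[]
for i in range(1): to(604.9,166.2,90,1.6)
```

```text
t 13.7 pos [374.  324.8   1.1] th 74.06 zaxis [ 1.4e-03  7.0e-04 -1.0e+00] F [-0.6  0.3  6.3] open 38.5 ff 40.7
tool shift [-265.7  -89.1  -88.7] rz 72.46
```

Call:
send_rows:
  steps:
    - {"tx": 0, "ty": 0, "tz": -10, "rx": 0, "ry": 0, "rz": 0, "hand": 0.6}
    - {"tx": 0, "ty": 0, "tz": -25, "rx": 0, "ry": 0, "rz": 0, "hand": 0.6}
    - {"tx": 0, "ty": 0, "tz": -25, "rx": 0, "ry": 0, "rz": 0, "hand": 0.6}
    - {"tx": -34, "ty": -12, "tz": -20, "rx": 0, "ry": 0, "rz": 0, "hand": 0.6}
    - {"tx": -38, "ty": -13, "tz": -9, "rx": 0, "ry": 0, "rz": 0, "hand": 0.6}
    - {"tx": -39, "ty": -13, "tz": 0, "rx": 0, "ry": 0, "rz": 0, "hand": 0.6}
    - {"tx": -39, "ty": -13, "tz": 0, "rx": 0, "ry": 0, "rz": 0, "hand": 0.6}
    - {"tx": -39, "ty": -13, "tz": 0, "rx": 0, "ry": 0, "rz": 0, "hand": 0.6}
    - {"tx": -39, "ty": -13, "tz": 0, "rx": 0, "ry": 0, "rz": 0, "hand": 0.6}
    - {"tx": -38, "ty": -12, "tz": 0, "rx": 0, "ry": 0, "rz": 0, "hand": 0.6}
    - {"tx": 0, "ty": 0, "tz": 0, "rx": 0, "ry": 0, "rz": 9, "hand": 0.6}
    - {"tx": 0, "ty": 0, "tz": 0, "rx": 0, "ry": 0, "rz": 9, "hand": 0.6}
    - {"tx": 0, "ty": 0, "tz": 0, "rx": 0, "ry": 0, "rz": 9, "hand": 0.6}
    - {"tx": 0, "ty": 0, "tz": 0, "rx": 0, "ry": 0, "rz": 9, "hand": 0.6}
    - {"tx": 0, "ty": 0, "tz": 0, "rx": 0, "ry": 0, "rz": 9, "hand": 0.6}
    - {"tx": 0, "ty": 0, "tz": 0, "rx": 0, "ry": 0, "rz": 9, "hand": 0.6}
    - {"tx": 0, "ty": 0, "tz": 0, "rx": 0, "ry": 0, "rz": 9, "hand": 0.6}
    - {"tx": 0, "ty": 0, "tz": 0, "rx": 0, "ry": 0, "rz": 9.3, "hand": 0.6}
    - {"tx": 0, "ty": 0, "tz": 0, "rx": 0, "ry": 0, "rz": 0, "hand": 0.6}

```text
clock: 16.08
position: [604.4, 165.8, 89.4]
tool_rot: [-0.0, 0.696, 0.718, -0.0]
force: [0.1, 0.2, -0.8]
opening: 38.2
finger_force: 40.2
```

Run:
```python
from h import *
d=get_image("wrist");print(wood(d,98)); to(606.5,130,16,1.6)
s=get_image("side");cv2.imwrite("pics/s3.png",cv2.resize(s["frame"][170:320,150:350],(800,600),interpolation=cv2.INTER_CUBIC)[:,:,::-1])
```

```text
[(array([603.8, 149.6]), array([39.6, 66.5]), 1.7)]
t 16.12 pos [604.4 165.8  89.4] th 1.94 zaxis [-2.e-04 -0.e+00 -1.e+00] F [-0.5 -0.1  0.3] open 38.3 ff 40.2
tool shift [-35.9   0.9  73.4] rz 0.34
```

View pics/s3.png

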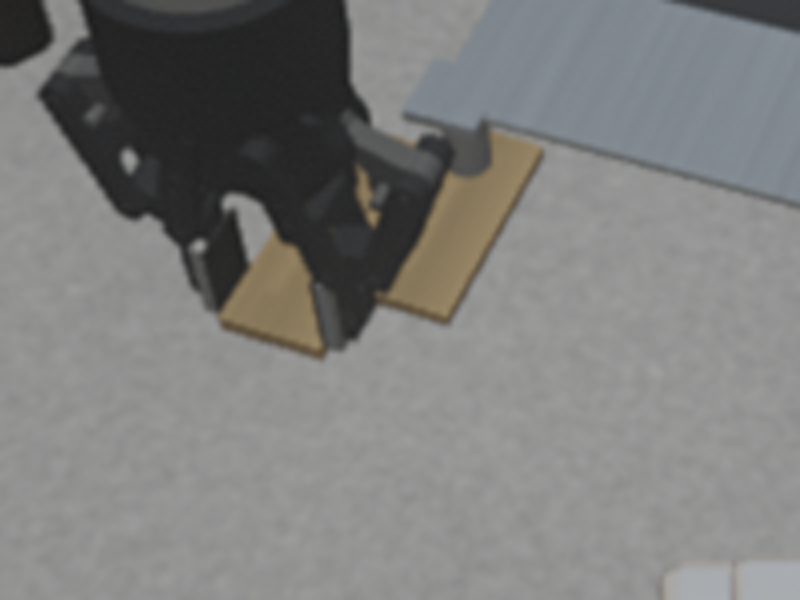

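Shim 1 is under the leg: the leg end at crop (470,160) is well inside it, and its front-right corner is at (540,152). Shim 2 is held level and is next.

Call:
send_rows:
  steps:
    - {"tx": -12, "ty": 1, "tz": 20, "rx": 0, "ry": 0, "rz": 0, "hand": 0.6}
    - {"tx": -12, "ty": 1, "tz": 20, "rx": 0, "ry": 0, "rz": 0, "hand": 0.6}
    - {"tx": -12, "ty": 0, "tz": 20, "rx": 0, "ry": 0, "rz": 0, "hand": 0.6}
    - {"tx": 0, "ty": 0, "tz": 10, "rx": 0, "ry": 0, "rz": 0, "hand": 0.6}
    - {"tx": 0, "ty": 0, "tz": 5, "rx": 0, "ry": 0, "rz": 0, "hand": 0.6}
    - {"tx": 0, "ty": 0, "tz": 3, "rx": 0, "ry": 0, "rz": 0, "hand": 0.6}
    - {"tx": 0, "ty": 0, "tz": 0, "rx": 0, "ry": 0, "rz": 0, "hand": 0.6}
    - {"tx": 0, "ty": 0, "tz": 0, "rx": 0, "ry": 0, "rz": 0, "hand": 0.6}

```text
clock: 17.18
position: [608.2, 130.2, 11.9]
tool_rot: [0.0, 0.696, 0.718, 0.0]
force: [-0.3, -0.5, 0.9]
opening: 38.8
finger_force: 40.3
```

Call:
send_rows:
  steps:
    - {"tx": 0, "ty": 0, "tz": 1, "rx": 0, "ry": 0, "rz": 0, "hand": 0.6}
    - {"tx": 0, "ty": 0, "tz": 0, "rx": 0, "ry": 0, "rz": 0, "hand": 0.6}
    - {"tx": 0, "ty": 0, "tz": 0, "rx": 0, "ry": 0, "rz": 0, "hand": 0.6}

```text
clock: 17.55
position: [607.8, 129.9, 10.3]
tool_rot: [0.0, 0.696, 0.718, 0.0]
force: [-0.2, -0.7, 0.2]
opening: 38.6
finger_force: 40.3
```

Call:
send_rows:
  steps:
    - {"tx": 0, "ty": 0, "tz": 0.7, "rx": 0, "ry": 0, "rz": 0, "hand": 0.6}
    - {"tx": 0, "ty": 0, "tz": 0, "rx": 0, "ry": 0, "rz": 0, "hand": 0.6}
    - {"tx": 0, "ty": 0, "tz": 0, "rx": 0, "ry": 0, "rz": 0, "hand": 0.6}

```text
clock: 17.92
position: [607.7, 129.9, 9.6]
tool_rot: [-0.0, 0.696, 0.718, -0.0]
force: [-0.3, -0.1, -0.6]
opening: 38.6
finger_force: 40.3
```

Call:
send_rows:
  steps:
    - {"tx": 0, "ty": 0, "tz": 0.7, "rx": 0, "ry": 0, "rz": 0, "hand": 0.6}
    - {"tx": 0, "ty": 0, "tz": 0, "rx": 0, "ry": 0, "rz": 0, "hand": 0.6}
    - {"tx": 0, "ty": 0, "tz": 0, "rx": 0, "ry": 0, "rz": 0, "hand": 0.6}

```text
clock: 18.3
position: [607.9, 129.9, 9.0]
tool_rot: [0.0, 0.696, 0.718, 0.0]
force: [-0.5, 0.7, 0.4]
opening: 38.3
finger_force: 40.4
```

Call:
send_rows:
  steps:
    - {"tx": 0, "ty": 0, "tz": 0.5, "rx": 0, "ry": 0, "rz": 0, "hand": 0.6}
    - {"tx": 0, "ty": 0, "tz": 0, "rx": 0, "ry": 0, "rz": 0, "hand": 0.6}
    - {"tx": 0, "ty": 0, "tz": 0, "rx": 0, "ry": 0, "rz": 0, "hand": 0.6}

```text
clock: 18.68
position: [607.8, 130.0, 8.6]
tool_rot: [0.0, 0.696, 0.718, 0.0]
force: [-0.6, 0.1, 2.4]
opening: 38.5
finger_force: 40.6
```

Contact came at TCP z of about 8.7. I raise 1 mm and slide in.

Call:
send_rows:
  steps:
    - {"tx": 0, "ty": 0, "tz": -1.1, "rx": 0, "ry": 0, "rz": 0, "hand": 0.6}
    - {"tx": -5, "ty": 0, "tz": 0, "rx": 0, "ry": 0, "rz": 0, "hand": 0.6}
    - {"tx": -6, "ty": 0, "tz": 0, "rx": 0, "ry": 0, "rz": 0, "hand": 0.6}
    - {"tx": -6, "ty": 0, "tz": 0, "rx": 0, "ry": 0, "rz": 0, "hand": 0.6}
    - {"tx": -6, "ty": 0, "tz": 0, "rx": 0, "ry": 0, "rz": 0, "hand": 0.6}
    - {"tx": 0, "ty": 0, "tz": 0, "rx": 0, "ry": 0, "rz": 0, "hand": 0.6}

```text
clock: 19.42
position: [608.5, 106.3, 9.5]
tool_rot: [-0.0, 0.696, 0.718, -0.0]
force: [0.4, 0.2, -0.7]
opening: 38.2
finger_force: 40.3
```

Call:
send_rows:
  steps:
    - {"tx": -6, "ty": 0, "tz": 0, "rx": 0, "ry": 0, "rz": 0, "hand": 0.6}
    - {"tx": -6, "ty": 0, "tz": 0, "rx": 0, "ry": 0, "rz": 0, "hand": 0.6}
    - {"tx": -6, "ty": 0, "tz": 0, "rx": 0, "ry": 0, "rz": 0, "hand": 0.6}
    - {"tx": -6, "ty": 0, "tz": 0, "rx": 0, "ry": 0, "rz": 0, "hand": 0.6}
    - {"tx": -5, "ty": 0, "tz": 0, "rx": 0, "ry": 0, "rz": 0, "hand": 0.6}
    - {"tx": 0, "ty": 0, "tz": 0, "rx": 0, "ry": 0, "rz": 0, "hand": 0.6}
    - {"tx": 0, "ty": 0, "tz": 0, "rx": 0, "ry": 0, "rz": 0, "hand": 0.6}

```text
clock: 20.3
position: [609.3, 78.0, 9.5]
tool_rot: [-0.0, 0.696, 0.718, 0.0]
force: [0.6, 0.5, 0.2]
opening: 38.4
finger_force: 40.3
```

Run:
```python
from h import *
state()
s=get_image("side");cv2.imwrite("pics/s4.png",cv2.resize(s["frame"][170:320,180:380],(800,600),interpolation=cv2.INTER_CUBIC)[:,:,::-1])
```

```text
t 20.3 pos [609.3  78.    9.5] th 1.76 zaxis [ 1.e-04  1.e-04 -1.e+00] F [0.6 0.5 0.2] open 38.4 ff 40.3
```

View pics/s4.png

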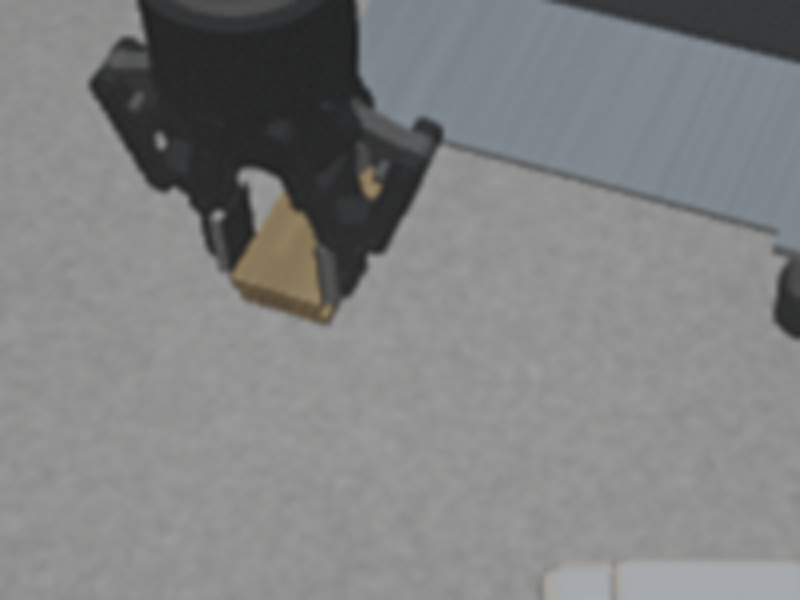

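The two shims are stacked with rear edges nearly flush (crop about (285,300)). Sliding in met no force. I lower 0.8 mm, release and back off.

Call:
send_rows:
  steps:
    - {"tx": 0, "ty": 0, "tz": 0.7, "rx": 0, "ry": 0, "rz": 0, "hand": 0.6}
    - {"tx": 0, "ty": 0, "tz": 0, "rx": 0, "ry": 0, "rz": 0, "hand": 0.6}
    - {"tx": 0, "ty": 0, "tz": 0, "rx": 0, "ry": 0, "rz": 0, "hand": -0.2}
    - {"tx": 0, "ty": 0, "tz": 0, "rx": 0, "ry": 0, "rz": 0, "hand": -0.4}
    - {"tx": 0, "ty": 0, "tz": 0, "rx": 0, "ry": 0, "rz": 0, "hand": -0.4}
    - {"tx": 0, "ty": 0, "tz": 0, "rx": 0, "ry": 0, "rz": 0, "hand": -0.4}
    - {"tx": 0, "ty": 0, "tz": 0, "rx": 0, "ry": 0, "rz": 0, "hand": -0.4}
    - {"tx": 0, "ty": 0, "tz": -10, "rx": 0, "ry": 0, "rz": 0, "hand": -0.4}
    - {"tx": 15, "ty": 0, "tz": -25, "rx": 0, "ry": 0, "rz": 0, "hand": -0.4}
    - {"tx": 30, "ty": 0, "tz": -30, "rx": 0, "ry": 0, "rz": 0, "hand": -0.4}
    - {"tx": 35, "ty": 0, "tz": -35, "rx": 0, "ry": 0, "rz": 0, "hand": 0.5}
    - {"tx": 0, "ty": 0, "tz": -15, "rx": 0, "ry": 0, "rz": 0, "hand": 1}
    - {"tx": 0, "ty": 0, "tz": 0, "rx": 0, "ry": 0, "rz": 0, "hand": 1}
    - {"tx": 0, "ty": 0, "tz": 0, "rx": 0, "ry": 0, "rz": 0, "hand": 1}

```text
clock: 22.1
position: [606.1, 156.9, 122.4]
tool_rot: [-0.001, 0.697, 0.717, -0.001]
force: [-0.3, -0.2, 0.1]
opening: 0.0
finger_force: 0.0
```

Run:
```python
from h import *
s=get_image("side");print(wood(s,16));w=get_image("wrist");print(wood(w,16)); to(610,16.3,80,1.9)
cv2.imwrite("pics/s5.png",np.hstack([cv2.resize(s["frame"][170:290,200:320],(400,400),interpolation=cv2.INTER_CUBIC),cv2.resize(w["frame"],(400,400))])[:,:,::-1])
```

```text
[(array([605.5,  46. ]), array([ 44.5, 103.2]), 1.5)]
[]
t 22.2 pos [605.9 156.9 122. ] th 1.69 zaxis [-3.1e-03 -3.0e-04 -1.0e+00] F [ 0.1  0.1 -0. ] open 0.1 ff 0.0
tool shift [-1.407e+02  1.000e-01  4.210e+01] rz -0.21
```

View pics/s5.png

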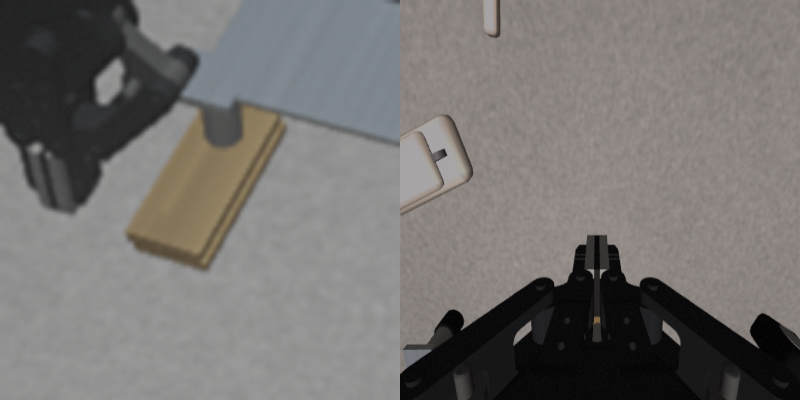

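Both shims are stacked flat and the leg end, at crop (222,135), is well inside them. Next is the press.

Call:
send_rows:
  steps:
    - {"tx": -35, "ty": 0, "tz": 0, "rx": 0, "ry": 0, "rz": 0, "hand": 1}
    - {"tx": -35, "ty": 0, "tz": 0, "rx": 0, "ry": 0, "rz": 0, "hand": 1}
    - {"tx": -35, "ty": 0, "tz": 0, "rx": 0, "ry": 0, "rz": 0, "hand": 1}
    - {"tx": -35, "ty": 0, "tz": 0, "rx": 0, "ry": 0, "rz": 0, "hand": 1}
    - {"tx": 0, "ty": 0, "tz": 20, "rx": 0, "ry": 0, "rz": 0, "hand": 1}
    - {"tx": 0, "ty": 0, "tz": 20, "rx": 0, "ry": 0, "rz": 0, "hand": 1}
    - {"tx": 0, "ty": 0, "tz": 12, "rx": 0, "ry": 0, "rz": 0, "hand": 1}
    - {"tx": 0, "ty": 0, "tz": 5, "rx": 0, "ry": 0, "rz": 0, "hand": 1}
    - {"tx": 0, "ty": 0, "tz": 0, "rx": 0, "ry": 0, "rz": 0, "hand": 1}
    - {"tx": 0, "ty": 0, "tz": 0, "rx": 0, "ry": 0, "rz": 0, "hand": 1}

```text
clock: 23.45
position: [611.8, 18.1, 67.6]
tool_rot: [0.001, 0.696, 0.718, 0.0]
force: [0.4, -0.4, -0.1]
opening: 0.2
finger_force: 0.0
```

Call:
send_rows:
  steps:
    - {"tx": 0, "ty": 0, "tz": 1.5, "rx": 0, "ry": 0, "rz": 0, "hand": 1}
    - {"tx": 0, "ty": 0, "tz": 1.5, "rx": 0, "ry": 0, "rz": 0, "hand": 1}
    - {"tx": 0, "ty": 0, "tz": 1, "rx": 0, "ry": 0, "rz": 0, "hand": 1}
    - {"tx": 0, "ty": 0, "tz": 0, "rx": 0, "ry": 0, "rz": 0, "hand": 1}
    - {"tx": 0, "ty": 0, "tz": 0, "rx": 0, "ry": 0, "rz": 0, "hand": 1}

```text
clock: 24.08
position: [611.2, 17.9, 62.8]
tool_rot: [0.0, 0.696, 0.718, 0.0]
force: [0.8, 0.2, -0.7]
opening: -0.4
finger_force: 0.0
```

Call:
send_rows:
  steps:
    - {"tx": 0, "ty": -1.2, "tz": 1.2, "rx": 0, "ry": 0, "rz": 0, "hand": 1}
    - {"tx": 0, "ty": 0, "tz": 1.2, "rx": 0, "ry": 0, "rz": 0, "hand": 1}
    - {"tx": 0, "ty": 0, "tz": 0.8, "rx": 0, "ry": 0, "rz": 0, "hand": 1}
    - {"tx": 0, "ty": 0, "tz": 0, "rx": 0, "ry": 0, "rz": 0, "hand": 1}
    - {"tx": 0, "ty": 0, "tz": 0, "rx": 0, "ry": 0, "rz": 0, "hand": 1}

```text
clock: 24.7
position: [609.9, 18.0, 59.8]
tool_rot: [-0.0, 0.696, 0.718, -0.0]
force: [-2.4, 0.7, 3.8]
opening: -0.4
finger_force: 1.7
```

Call:
send_rows:
  steps:
    - {"tx": 0, "ty": 0, "tz": 0.8, "rx": 0, "ry": 0, "rz": 0, "hand": 1}
    - {"tx": 0, "ty": 0, "tz": 0, "rx": 0, "ry": 0, "rz": 0, "hand": 1}
    - {"tx": 0, "ty": 0, "tz": 0, "rx": 0, "ry": 0, "rz": 0, "hand": 1}

```text
clock: 25.08
position: [610.2, 18.2, 59.0]
tool_rot: [0.0, 0.696, 0.718, 0.0]
force: [-0.8, 2.5, 4.3]
opening: 0.1
finger_force: 2.4
```

Call:
send_rows:
  steps:
    - {"tx": 0, "ty": 0, "tz": 0.8, "rx": 0, "ry": 0, "rz": 0, "hand": 1}
    - {"tx": 0, "ty": 0, "tz": 0, "rx": 0, "ry": 0, "rz": 0, "hand": 1}
    - {"tx": 0, "ty": 0, "tz": 0, "rx": 0, "ry": 0, "rz": 0, "hand": 1}

```text
clock: 25.45
position: [610.4, 18.3, 58.3]
tool_rot: [0.0, 0.696, 0.718, 0.001]
force: [-1.6, 3.2, 3.9]
opening: 0.1
finger_force: 2.6
```

Call:
send_rows:
  steps:
    - {"tx": 0, "ty": 0, "tz": 0.4, "rx": 0, "ry": 0, "rz": 0, "hand": 1}
    - {"tx": 0, "ty": 0, "tz": 0, "rx": 0, "ry": 0, "rz": 0, "hand": 1}
    - {"tx": 0, "ty": 0, "tz": 0, "rx": 0, "ry": 0, "rz": 0, "hand": 1}

```text
clock: 25.82
position: [610.4, 18.3, 58.2]
tool_rot: [0.0, 0.696, 0.718, 0.001]
force: [-1.1, 2.5, 7.1]
opening: -0.1
finger_force: 3.3
```

Shims now bear the load (z stopped at about 58, after the 2 mm of play).

Call:
send_rows:
  steps:
    - {"tx": 0, "ty": 0, "tz": 0.4, "rx": 0, "ry": 0, "rz": 0, "hand": 1}
    - {"tx": 0, "ty": 0, "tz": 0, "rx": 0, "ry": 0, "rz": 0, "hand": 1}
    - {"tx": 0, "ty": 0, "tz": 0, "rx": 0, "ry": 0, "rz": 0, "hand": 1}
    - {"tx": 0, "ty": 0, "tz": 0, "rx": 0, "ry": 0, "rz": 0, "hand": 1}

```text
clock: 26.32
position: [610.5, 18.4, 58.1]
tool_rot: [0.0, 0.696, 0.718, 0.001]
force: [-3.9, 4.0, 8.8]
opening: 0.2
finger_force: 4.4
```

Call:
send_rows:
  steps:
    - {"tx": 0, "ty": 0, "tz": 0.3, "rx": 0, "ry": 0, "rz": 0, "hand": 1}
    - {"tx": 0, "ty": 0, "tz": 0, "rx": 0, "ry": 0, "rz": 0, "hand": 1}
    - {"tx": 0, "ty": 0, "tz": 0, "rx": 0, "ry": 0, "rz": 0, "hand": 1}
    - {"tx": 0, "ty": 0, "tz": 0, "rx": 0, "ry": 0, "rz": 0, "hand": 1}
    - {"tx": 0, "ty": 0, "tz": 0, "rx": 0, "ry": 0, "rz": 0, "hand": 1}

```text
clock: 26.95
position: [610.5, 18.4, 58.1]
tool_rot: [0.0, 0.696, 0.718, 0.001]
force: [-4.8, 3.4, 9.9]
opening: 0.1
finger_force: 5.2
```

Call:
send_rows:
  steps:
    - {"tx": 0, "ty": 0, "tz": -1, "rx": 0, "ry": 0, "rz": 0, "hand": 1}
    - {"tx": 0, "ty": 0, "tz": -1, "rx": 0, "ry": 0, "rz": 0, "hand": 1}
    - {"tx": 0, "ty": 0, "tz": -1, "rx": 0, "ry": 0, "rz": 0, "hand": 1}
    - {"tx": 0, "ty": 0, "tz": -2, "rx": 0, "ry": 0, "rz": 0, "hand": 1}
    - {"tx": 0, "ty": 0, "tz": -5, "rx": 0, "ry": 0, "rz": 0, "hand": 1}
    - {"tx": 0, "ty": 0, "tz": -20, "rx": 0, "ry": 0, "rz": 0, "hand": 1}
    - {"tx": 0, "ty": 0, "tz": -30, "rx": 0, "ry": 0, "rz": 0, "hand": 1}
    - {"tx": 30, "ty": 0, "tz": -30, "rx": 0, "ry": 0, "rz": 0, "hand": 1}
    - {"tx": 40, "ty": 0, "tz": -20, "rx": 0, "ry": 0, "rz": 0, "hand": 1}
    - {"tx": 40, "ty": 0, "tz": 0, "rx": 0, "ry": 0, "rz": 0, "hand": 1}
    - {"tx": 40, "ty": 0, "tz": 0, "rx": 0, "ry": 0, "rz": 0, "hand": 1}
    - {"tx": 40, "ty": 0, "tz": 0, "rx": 0, "ry": 0, "rz": 0, "hand": 1}
    - {"tx": 0, "ty": 0, "tz": 0, "rx": 0, "ry": 0, "rz": 0, "hand": 1}

```text
clock: 28.58
position: [604.0, 210.4, 168.3]
tool_rot: [0.0, 0.695, 0.719, 0.001]
force: [0.0, -0.5, 0.4]
opening: -0.2
finger_force: 0.0
```

Run:
```python
from h import *
state()
T=get_image("top");s=get_image("side");print(wood(s,16),wood(T,16))
P,_=cloud(T);m=(P[:,2]>50)&(P[:,2]<70)&(P[:,1]<60)&(P[:,1]>-300)&(abs(P[:,0]-515)<140)
print(cv2.minAreaRect(np.float32(P[m,:2])))
cv2.imwrite("pics/s6.png",np.hstack([cv2.resize(s["frame"][170:290,200:320],(400,400),interpolation=cv2.INTER_CUBIC),cv2.resize(T["frame"],(400,400))])[:,:,::-1])
```

```text
t 28.57 pos [604.  210.4 168.3] th 1.97 zaxis [ 1.6e-03  6.0e-04 -1.0e+00] F [ 0.  -0.5  0.4] open -0.2 ff 0.0
[(array([605.5,  46.1]), array([ 44.3, 103. ]), 1.4)] [(array([557. , 460.9]), array([50.4, 27.1]), 88.9), (array([591.4, 219.3]), array([29.4, 53.3]), 4.8), (array([607. ,  57.2]), array([42.4, 65.1]), 1.1), (array([654.5, 464.8]), array([29.8, 49.2]), 9.0), (array([688.7, 231.5]), array([30.7, 53.2]), 10.2)]
((514.3529663085938, -116.677001953125), (236.81829833984375, 298.4696044921875), 2.11779522895813)
```

View pics/s6.png

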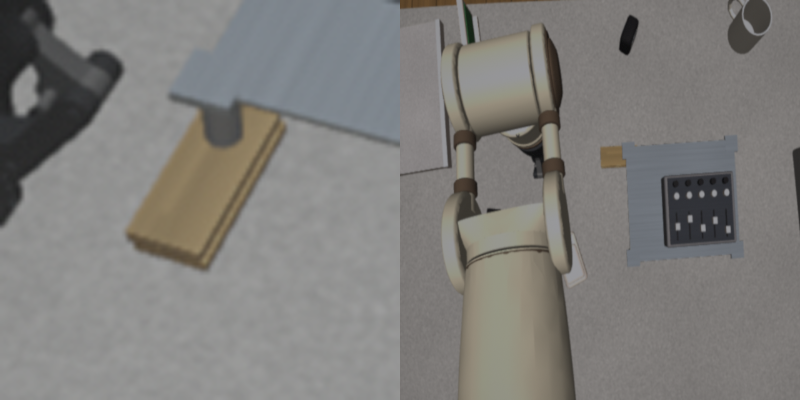

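The leg end (left crop, about (222,135)) stands over both shims. The riser has not moved (centre 514.4, -116.7) and the arm is clear, so I hand in.

```bash
python3 -c "
from station import *
print(finish_job())"
```

```text
the job is handed in; nothing more can be done
None
```

Both shims are stacked flat with the whole end of the bare leg over them; pressing with 9.9 N moved the plate only through the roughly 2 mm of play before it stopped firm, the riser stayed where it was, and I handed the job in about 29 s into the 72 s limit with the arm clear.

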